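Feel for the loose pegs of a drying stand

ROBOT

A 6-joint arm with a two-finger parallel gripper is mounted at the origin on a cart in front of the work surface, level with it; the furniture and walls round the work are solid. World frame = base frame: x ahead of the robot, y to its left, z up, the work surface at z = 0. Lengths are in m, angles in degrees, forces in N, time in s.
With the tool pointing down it reaches from about 0.35 to 0.875 m from the base axis. Payload 4.2 kg.
Tool frame: the origin (TCP) lies midway between the tips of the shut fingers; the grasp point (between the pads) lies 19 mm behind it; z points along the fingers, y is the line along which they close (so a half turn about z gives the same grasp; the last joint's range is limited). The gripper opens to 87 mm and grips with 3 to 60 N. Pads are 19 mm wide; open, the fingers measure 117 mm over their backs; the gripper's body (75 mm by 190 mm) begins 51 mm behind the grasp point.
Start: joints at [-62.017, 22.042, 0.453, 0, -68.411, -14.817], TCP at [0.142, -0.609, 0.223] pointing down, gripper open.
Joint ranges: [-179.83, 179.83], [-69.29, 118.12], [-61.27, 80.66], [-181.25, 117.63], [-171.15, -9.14], [-177.46, 177.46]. Speed limits (degrees/s): [159.86, 159.86, 180, 180, 180, 180].

INTERFACE

Orientations are given as a 3x3 rotation matrix whose columns are the frame's x, y, z axes.
In Python, from station import r, cams gives the robot as it stands.
- The arm moves only by the tool play_rows, never from a script. Its argument "commands" is text: rows parted by semicolons, each of 6 numbers parted by spaces: the shift along the world's x, y, z normalised to -1 to 1, where 1 is 30 mm, then the turn, a rotation vector about the world's x, y, z normalised to -1 to 1, where 1 is 0.15 rad. A call has 1 to 20 rows; each row shifts and turns the commanded pose from where the row before left it; what a row does not reach is not made up. A row lasts 1/10 s, in which the tool goes at most 50 mm and 8.59 degrees, less where a joint would pass 70% of its speed; a pose out of reach is approached as far as the arm can. A call with a number of a shift or a turn outside -1 to 1 is refused whole. A call with a gripper value outside its range is refused whole. "grip" is the finger opening in mm, from 0 to 87, set as the call begins (left out, the last holds). The fingers move at their own pace and stop on an object; the grip force is fixed at half the most. Time passes only in rows, so rows that do not move let the fingers close. It gives the time, the measured TCP pose, the force, the opening and the grip force at its end, in the units of the state.
- r.sense(): the state, without advancing time (a new reading comes with each control period).
- cams.capture(name): name is "side" or "top"; returns (picture, depth): 480x640x3 uint8, blue, green, red; 480x640 float32, m along the optical axis (not along the pixel's ray), 0 where there is no reading.
- cams.camera_info(name): a dict with "mtx" (3x3 intrinsics, pixels), "k1" (the pictures are not rectified: a ray, as slopes to the right and down, at radius r is drawn at 1 + k1 r^2 times it, then the intrinsics apply), "R" (3x3) and "t" (3): a world point X has camera coordinates R X + t. Camera axes: x right, y down, z forward; pixel columns grow to the right and rows downward; lengths in m; the calibration is good to about 2 mm. A picture is of the moment at which its call begins. camera_info takes no time and is no camera call.
- r.finish_job(): hands the job in; it is judged then, once.
The state is a dict: "time_s": time; "joints": joint angles; "joint_velocities": joint speeds; "effort": joint torques, N m; "tcp_pos": TCP position; "ee_rot": TCP orientation; "wrist_force": force on the tool from outside, world axes, zero at the start; "moment": the same for the moment, N m; "gripper_width": opening from 0.0 (shut) to 1.0 (fully open); "gripper_force": force on a finger pad.
Only numpy, scipy, OpenCV 4.12 (cv2) and the standard library are available. Lean on these libraries where they do the work, as an engineer would, in place of code of your own. Each camera call takes 0.05 s, during which the arm holds its last target. There are 200 camera calls.

TASK

Two of the four pegs of the wooden drying stand have come unglued. Wiggle the pegs gently side to side to feel which two have play in their sockets, then draw those two straight up out of the stand and put them down inside the woven basket for re-gluing. Go easy on the pegs that are still firm, so that their glue holds and they stay straight and fully home, and do not disturb the glasses and the mug.

Things in the scene. Friction and masses are not known exactly. Their poses are not given: they have to be found in the camera images.
- stand: beech drying stand for glasses and bottles, fixed to the worktop: a board 112 mm (own x) by 350 mm (own y), top 26 mm above the worktop, with a row along its own y axis of four turned cups, 43 mm wide, 36 mm high (tops 62 mm above the worktop), 84 mm apart, the outer ones 126 mm from the middle. An upright peg stands in each cup. Origin: centre of its underside.
- peg_1: upright turned beech peg in the first cup (at the stand's own +y end). Origin on its axis, half-way up its full 128 mm; own z runs up it. Plain round shaft 18 mm thick from 15 mm below to 53 mm above the origin, rounded top at 64 mm above. Shoulder 34 mm wide, its underside 30 mm below the origin, rests on the cup. Under it, unseen, a tenon 14 mm thick, 34 mm long, sits in the cup. 75 to 130 g.
- peg_2: second peg, in the next cup, of the same make. How a firm (glued) peg feels: pushed sideways near its top it resists at once, giving some 2 to 4 mm at 8 N, and springs back. Handle it gently: a push or pull above some 14 N (also a grip that closes well off its middle) cracks its glue, and it then stays askew or pulled up, which spoils the job.
- peg_3: third peg, of the same make. How a loose peg feels: its tenon has 1.5 mm of room all round, so with less than 1 N the shaft near the top rocks some 8 to 11 mm to either side until the tenon meets the cup. It lifts out straight with little more than its own weight and is free after 36 mm of rise.
- peg_4: fourth peg, in the cup at the stand's own -y end, of the same make. Any two of the four may be the loose ones; they differ every time and all four look alike.
- basket: teal woven basket, open at the top, fixed in place: 169 mm (own x) by 243 mm (own y), rim 129 mm above the worktop; inside 150 by 220 mm, straight thin walls. Origin: centre of its underside, on the worktop.
- glass_a: bystander: clear drinking glass, 80 mm wide, 91 mm high, behind the stand. Origin: centre of its underside.
- glass_b: bystander: a second such glass. Origin: centre of its underside.
- coffee_mug: bystander: white mug of coffee, 84 mm wide, 94 mm high, behind. Origin: on its underside.

How it is judged:
By the outcome, as a careful person would: the job done as asked, in the order asked, and still so for the second after the job is handed in, with the robot touching nothing.
It also fails if it takes over 72 s, if anything falls off the work surface, if the arm or the gripper's body presses on something with over 40 N, if the wrist force passes 120 N, or if a joint passes its speed limit or range.

## Working session

There is one attempt and no reset: what is moved stays moved. The work goes in short steps, Python scripts to look and compute and a tool call to move; the robot and the scene stay as the last step left them, time stands still between calls to the robot, and variables do not carry over. Pictures are saved under pics/ and viewed, at most 10 in all, crops included, and the job is handed in when it is done.

Besides the shell and the picture viewer there is one more tool, called after "Request:" as name(argument=value, ...), one argument or row to a line, values as JSON. play_rows: Moves the arm, as the interface text tells. Scaled input: -1 to 1 covers 30 mm each way for a shift and 0.15 rad each way for a turn. Its arguments: {"type":"object","properties":{"commands":{"type":"string"},"grip":{"type":"number"}},"required":["commands"]}

```bash
ls; mkdir -p pics
python3 - <<'E'
from station import r,cams
import cv2,numpy as np
for n in("side","top"):
    p,d=cams.capture(n); cv2.imwrite(f"pics/{n}0.png",p); np.save(f"{n}0.npy",d)
    i=cams.camera_info(n); print(n,i, -np.array(i["R"]).T@np.array(i["t"]))
s=r.sense(); print(s)
E
```

```text
pics
side {'mtx': array([[508.88772194,   0.        , 317.81818541],
       [  0.        , 508.88772194, 238.76814265],
       [  0.        ,   0.        ,   1.        ]]), 'k1': 0.028321640769650446, 'R': array([[ 0.94558394, -0.32532001, -0.00615693],
       [-0.28511064, -0.81929548, -0.49746039],
       [ 0.15678948,  0.47214596, -0.86746484]]), 't': array([-0.60337092,  0.2463324 ,  1.02368308])} [ 0.48026711 -0.47779744  1.00683479]
top {'mtx': array([[447.14430383,   0.        , 326.47884959],
       [  0.        , 447.14430383, 239.16339454],
       [  0.        ,   0.        ,   1.        ]]), 'k1': -0.07871881983228278, 'R': array([[-0.01984803, -0.99920901,  0.03445894],
       [-0.98184625,  0.01297717, -0.1892341 ],
       [ 0.18863723, -0.03758931, -0.98132718]]), 't': array([0.02768153, 0.63743678, 1.16580379])} [0.40650033 0.06320927 1.26370584]
{'time_s': 0.1, 'joints': array([-6.20173726e+01,  2.20867051e+01,  3.88650371e-01, -2.42621795e-02,
       -6.84088917e+01, -1.48160867e+01]), 'joint_velocities': array([-0.14067064, -0.13153391,  0.15607139,  0.04807956,  0.01611117,
        0.06907448]), 'effort': array([-6.50309739e-04, -3.91689241e+01,  1.87934124e+01,  4.23185527e+00,
        1.34432246e-02, -7.39934671e-05]), 'tcp_pos': array([ 0.14225842, -0.60806472,  0.22157513]), 'ee_rot': array([[-9.73747628e-01, -2.27629694e-01, -5.28075291e-04],
       [-2.27630286e-01,  9.73745908e-01,  1.83306382e-03],
       [ 9.69513956e-05,  1.90514748e-03, -9.99998181e-01]]), 'wrist_force': array([ 0.05752156, -0.03870759, -0.53905407]), 'moment': array([-0.0402196 , -0.00337957, -0.03253985]), 'gripper_force': 0.0, 'gripper_width': 0.9954754967041428}
```

View pics/side0.png

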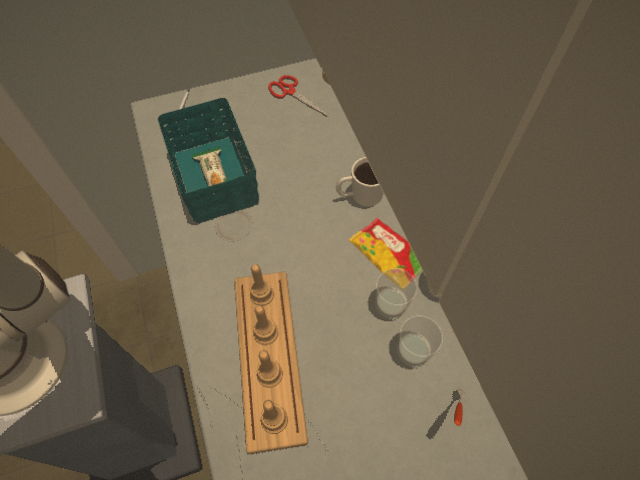

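View pics/top0.png

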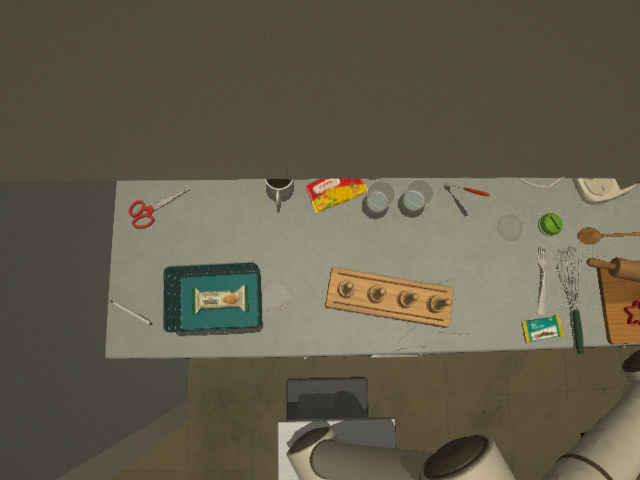

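The side view shows the four peg tops at about (256,268), (260,312), (264,354), (268,405), with the basket at (210,160). The top view shows the board from (326,268) to (453,325), the basket at about (212,298), and the glasses and mug behind.

```bash
cat > h.py <<'E'
import cv2,numpy as np
from station import cams
def slopes(n,uv):
    i=cams.camera_info(n); return cv2.undistortPoints(np.float64(uv).reshape(-1,1,2),i["mtx"],np.array([i["k1"],0,0,0.]))[:,0],i
def ray(n,uv):
    s,i=slopes(n,uv); R=np.array(i["R"]); return -R.T@i["t"], np.c_[s,np.ones(len(s))]@R
def plane(n,uv,z):
    c,d=ray(n,uv); return c+d*((z-c[2])/d[:,2])[:,None]
def tri(a,ua,b,ub):
    ca,da=ray(a,ua);cb,db=ray(b,ub);out=[]
    for p,q in zip(da,db):
        k,res,*_=np.linalg.lstsq(np.c_[p,-q],cb-ca,rcond=None); x,y=ca+k[0]*p,cb+k[1]*q; out.append(np.r_[(x+y)/2,np.linalg.norm(x-y)])
    return np.array(out)
def cloud(n,d):
    v,u=np.mgrid[:480,:640]; c,dr=ray(n,np.c_[u.ravel(),v.ravel()]); return (c+dr*d.ravel()[:,None]).reshape(480,640,3)
E
python3 - <<'E'
from h import *
np.set_printoptions(precision=4,suppress=True)
for n in("top","side"):
    p=cv2.imread(f"pics/{n}0.png"); d=np.load(f"{n}0.npy"); P=cloud(n,d)
    h=cv2.cvtColor(p,cv2.COLOR_BGR2HSV)
    m=cv2.inRange(h,(5,70,60),(25,255,255)); m=cv2.morphologyEx(m,cv2.MORPH_OPEN,np.ones((3,3)))
    roi=np.zeros_like(m)
    if n=="top": roi[255:335,315:462]=255
    else: roi[255:460,225:315]=255
    m&=roi
    c=max(cv2.findContours(m,0,2)[0],key=cv2.contourArea)
    q=plane(n,cv2.boxPoints(cv2.minAreaRect(c)),.026) 
    q=plane(n,c[:,0],.026)[:,:2]; rc=cv2.minAreaRect((q*1000).astype(np.float32)); print(n,"board mm",rc)
    # peg parts by depth
    z=P[...,2]; pm=((z>.07)&(z<.17)&(roi>0)&(d>0)).astype(np.uint8)
    k,l,st,ce=cv2.connectedComponentsWithStats(pm)
    for j in range(1,k):
        if st[j,4]>8:
            s=P[l==j]; print(" peg",st[j,4],ce[j],"top z",np.percentile(s[:,2],95),"xy",np.median(s,0)[:2], 'upper',np.median(s[s[:,2]>.1],0))
    t=cv2.inRange(h,(75,80,20),(100,255,255)); t=cv2.morphologyEx(t,cv2.MORPH_CLOSE,np.ones((7,7)))
    t[:, 300:]=0
    c=max(cv2.findContours(t,0,2)[0],key=cv2.contourArea)
    rm=(t>0)&(z>.11)&(z<.15)&(d>0); s=P[rm]; print("basket rim z",np.median(s[:,2]),len(s),cv2.minAreaRect((s[:,:2]*1000).astype(np.float32)))
    for nm,lo,hi in(("behind",.06,.12),):
        g=(z>lo)&(z<hi)&(d>0)&(P[...,0]>.5)&(P[...,0]<.9)&(abs(P[...,1])<.4); k,l,st,ce=cv2.connectedComponentsWithStats(g.astype(np.uint8))
        for j in range(1,k):
            if st[j,4]>25: s=P[l==j]; print("  obj",s.min(0),s.max(0))
print(plane("top",[(380,196),(416,195),(279,185)],.09))
E
```

```text
top board mm ((479.5090637207031, -157.12173461914062), (349.8404235839844, 113.7938461303711), 79.41524505615234)
 peg 82 [347.3659 287.5122] top z 0.15696421373935557 xy [ 0.4989 -0.0306] upper [ 0.5004 -0.0326  0.1523]
 peg 96 [379.4896 292.8646] top z 0.15693466050407445 xy [ 0.4841 -0.1128] upper [ 0.4853 -0.1131  0.1509]
 peg 107 [411.4299 297.1215] top z 0.15625037711213713 xy [ 0.4721 -0.1947] upper [ 0.4723 -0.1953  0.1496]
 peg 125 [442.264 302.432] top z 0.1568705912540837 xy [ 0.4559 -0.2753] upper [ 0.4559 -0.2759  0.1466]
basket rim z 0.12236528780515787 556 ((480.866455078125, 315.8294677734375), (164.83082580566406, 240.39328002929688), 2.0230746269226074)
  obj [0.7333 0.107  0.0606] [0.8108 0.1855 0.0971]
  obj [ 0.7199 -0.2788  0.0601] [ 0.8001 -0.2017  0.0962]
  obj [ 0.7158 -0.1733  0.0604] [ 0.7952 -0.0944  0.0965]
  obj [ 0.7489 -0.3897  0.0617] [ 0.7843 -0.3675  0.1197]
  obj [0.5579 0.1998 0.0602] [0.5668 0.399  0.1199]
  obj [0.5021 0.1965 0.0603] [0.561  0.2037 0.1193]
  obj [ 0.5001 -0.0412  0.0604] [ 0.522  -0.0139  0.1193]
side board mm ((482.44561767578
[... 482 characters left out ...]
6] upper [ 0.4566 -0.2848  0.1502]
basket rim z 0.12065879487053266 1109 ((480.98651123046875, 317.5712890625), (164.55799865722656, 244.36209106445312), 2.116049289703369)
  obj [0.5559 0.221  0.0606] [0.5658 0.3999 0.12  ]
  obj [0.7349 0.1055 0.0601] [0.8283 0.1898 0.0975]
  obj [0.5    0.1972 0.06  ] [0.5691 0.2224 0.1197]
  obj [ 0.7161 -0.1706  0.06  ] [ 0.7959 -0.0902  0.0946]
  obj [ 0.5001 -0.053   0.06  ] [ 0.5233 -0.0172  0.1191]
  obj [ 0.7194 -0.2788  0.0602] [ 0.8003 -0.1979  0.095 ]
  obj [ 0.5001 -0.1263  0.0601] [ 0.5079 -0.0989  0.07  ]
  obj [ 0.7508 -0.3921  0.0635] [ 0.7835 -0.3638  0.1191]
[[ 0.7507 -0.131   0.09  ]
 [ 0.7529 -0.2312  0.09  ]
 [ 0.7846  0.1451  0.09  ]]
```

Request:
play_rows(
  commands="0.75 0.78 -0.05 0 0 -0.2;0.75 0.78 -0.05 0 0 -0.2;0.75 0.78 -0.05 0 0 -0.2;0.75 0.78 -0.05 0 0 -0.2;0.75 0.78 -0.05 0 0 -0.2;0.75 0.78 -0.05 0 0 -0.2;0.75 0.78 -0.05 0 0 -0.2;0.75 0.78 -0.05 0 0 -0.2;0.75 0.78 -0.05 0 0 -0.2;0.75 0.78 -0.05 0 0 -0.2;0.75 0.78 -0.05 0 0 -0.2;0.75 0.78 -0.05 0 0 -0.2;0.75 0.78 -0.05 0 0 -0.2;0.75 0.78 -0.05 0 0 -0.2;0 0 0 0 0 0;0 0 0 0 0 0",
  grip=40,
)

```text
time_s: 1.7
tcp_pos: [0.4574, -0.2803, 0.201]
ee_rot: [[-0.982, 0.187, -0.001], [0.187, 0.982, 0.0], [0.001, 0.0, -1.0]]
wrist_force: [0.1, 0.2, -0.0]
gripper_width: 0.455
gripper_force: 0.0
```

Request:
play_rows(
  commands="0 0 -0.5 0 0 0;0 0 -0.5 0 0 0;0 0 -0.5 0 0 0;0 0 -0.5 0 0 0;0 0 -0.5 0 0 0;0 0 -0.5 0 0 0;0 0 0 0 0 0;0 0 0 0 0 0",
  grip=40,
)

```text
time_s: 2.5
tcp_pos: [0.4569, -0.2817, 0.1118]
ee_rot: [[-0.982, 0.19, -0.0], [0.19, 0.982, -0.0], [0.0, -0.0, -1.0]]
wrist_force: [-0.1, 0.9, 1.4]
gripper_width: 0.459
gripper_force: 0.0
```

Run:
```python
from station import r,cams
import cv2,numpy as np
p,_=cams.capture("side"); q,_=cams.capture("top")
a=cv2.resize(p[340:470,200:340],None,fx=2.8,fy=2.8); b=cv2.resize(q[240:370,380:520],None,fx=2.8,fy=2.8)
cv2.imwrite("pics/c1.png",np.hstack([a,b])); print(r.sense()["wrist_force"])
```

```text
[0.09234485 0.33969294 0.40443265]
```

View pics/c1.png

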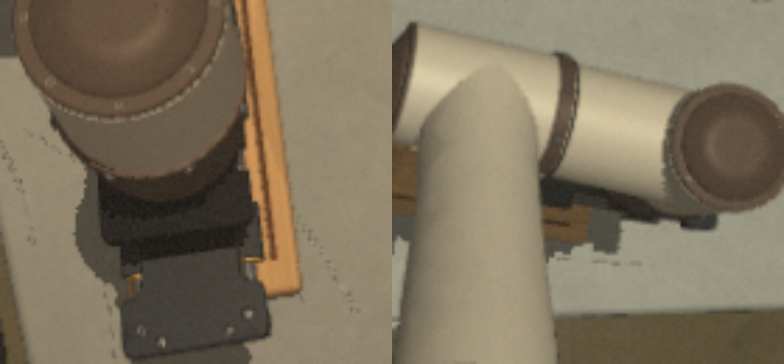

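The crop shows the gripper straddling the fourth peg. The peg itself is hidden under the wrist, and there is no contact force.

Request:
play_rows(
  commands="0 0 0 0 0 0;0 0 0 0 0 0;0.018 0.1 0 0 0 0;0.018 0.1 0 0 0 0;0 0 0 0 0 0;0 0 0 0 0 0",
  grip=28,
)

```text
time_s: 3.2
tcp_pos: [0.4585, -0.2748, 0.1116]
ee_rot: [[-0.982, 0.189, -0.0], [0.189, 0.982, -0.0], [-0.0, -0.0, -1.0]]
wrist_force: [0.3, 0.5, 0.6]
gripper_width: 0.32
gripper_force: 0.1
```

Request:
play_rows(
  commands="0.012 0.06 0 0 0 0;0 0 0 0 0 0;0 0 0 0 0 0",
)

```text
time_s: 3.5
tcp_pos: [0.4588, -0.2731, 0.1115]
ee_rot: [[-0.982, 0.189, -0.0], [0.189, 0.982, -0.0], [0.0, -0.0, -1.0]]
wrist_force: [-0.0, -0.7, -0.4]
gripper_width: 0.325
gripper_force: 0.1
```

Request:
play_rows(
  commands="0.012 0.06 0 0 0 0;0 0 0 0 0 0;0 0 0 0 0 0",
)

```text
time_s: 3.8
tcp_pos: [0.4592, -0.2713, 0.1116]
ee_rot: [[-0.982, 0.189, 0.0], [0.189, 0.982, -0.0], [-0.0, -0.0, -1.0]]
wrist_force: [0.3, -0.3, 0.1]
gripper_width: 0.316
gripper_force: 0.1
```

Request:
play_rows(
  commands="0.009 0.05 0 0 0 0;0 0 0 0 0 0;0 0 0 0 0 0",
)

```text
time_s: 4.1
tcp_pos: [0.4595, -0.2698, 0.1116]
ee_rot: [[-0.982, 0.189, -0.0], [0.189, 0.982, 0.0], [0.0, 0.0, -1.0]]
wrist_force: [-0.2, -0.0, 0.1]
gripper_width: 0.323
gripper_force: 0.2
```

Request:
play_rows(
  commands="0.012 0.06 0 0 0 0;0 0 0 0 0 0;0 0 0 0 0 0",
)

```text
time_s: 4.4
tcp_pos: [0.4599, -0.2681, 0.1116]
ee_rot: [[-0.982, 0.189, 0.0], [0.189, 0.982, -0.0], [-0.0, -0.0, -1.0]]
wrist_force: [0.2, 0.1, -1.0]
gripper_width: 0.322
gripper_force: 0.4
```

Request:
play_rows(
  commands="0.012 0.06 0 0 0 0;0 0 0 0 0 0;0 0 0 0 0 0",
)

```text
time_s: 4.7
tcp_pos: [0.4603, -0.2666, 0.1118]
ee_rot: [[-0.982, 0.189, 0.0], [0.189, 0.982, -0.001], [-0.001, -0.001, -1.0]]
wrist_force: [-0.5, -4.2, 2.2]
gripper_width: 0.315
gripper_force: 1.7
```

Request:
play_rows(
  commands="-0.065 -0.24 0 0 0 0;-0.065 -0.24 0 0 0 0;0 0 0 0 0 0;0 0 0.6 0 0 0;0 0 0.6 0 0 0;0 0 0.65 0 0 0;0 0 0.65 0 0 0;0.13 0.69 0 0 0 0;0.13 0.69 0 0 0 0;0.13 0.69 0 0 0 0;0.13 0.69 0 0 0 0;0 0 0 0 0 0;0 0 -0.5 0 0 0;0 0 -0.5 0 0 0;0 0 -0.5 0 0 0;0 0 -0.5 0 0 0;0 0 -0.5 0 0 0;0 0 0 0 0 0;0 0 0 0 0 0",
  grip=36,
)

```text
time_s: 6.6
tcp_pos: [0.4719, -0.1983, 0.1116]
ee_rot: [[-0.982, 0.189, -0.001], [0.189, 0.982, -0.0], [0.0, -0.0, -1.0]]
wrist_force: [-0.1, 0.5, 0.9]
gripper_width: 0.418
gripper_force: 0.0
```

Request:
play_rows(
  commands="0 0 0 0 0 0;0 0 0 0 0 0;0.018 0.1 0 0 0 0;0.018 0.1 0 0 0 0;0 0 0 0 0 0;0 0 0 0 0 0",
  grip=28,
)

```text
time_s: 7.2
tcp_pos: [0.4731, -0.1917, 0.1117]
ee_rot: [[-0.982, 0.189, 0.0], [0.189, 0.982, -0.0], [-0.0, -0.0, -1.0]]
wrist_force: [0.9, -0.1, 1.2]
gripper_width: 0.321
gripper_force: 0.1
```

Request:
play_rows(
  commands="0.009 0.05 0 0 0 0;0 0 0 0 0 0;0 0 0 0 0 0",
)

```text
time_s: 7.5
tcp_pos: [0.4733, -0.1907, 0.1117]
ee_rot: [[-0.982, 0.189, 0.0], [0.189, 0.982, -0.0], [-0.0, -0.0, -1.0]]
wrist_force: [-0.8, -1.8, 0.9]
gripper_width: 0.322
gripper_force: 1.2
```

Request:
play_rows(
  commands="0.006 0.03 0 0 0 0;0 0 0 0 0 0;0 0 0 0 0 0",
)

```text
time_s: 7.8
tcp_pos: [0.4734, -0.1898, 0.1118]
ee_rot: [[-0.982, 0.189, 0.0], [0.189, 0.982, -0.001], [-0.0, -0.001, -1.0]]
wrist_force: [-0.6, -4.0, 3.0]
gripper_width: 0.32
gripper_force: 2.3
```

Request:
play_rows(
  commands="-0.02 -0.12 0 0 0 0;-0.02 -0.12 0 0 0 0;0 0 0 0 0 0;0 0 0.6 0 0 0;0 0 0.6 0 0 0;0 0 0.65 0 0 0;0 0 0.65 0 0 0;0.13 0.69 0 0 0 0;0.13 0.69 0 0 0 0;0.13 0.69 0 0 0 0;0.13 0.69 0 0 0 0;0 0 0 0 0 0;0 0 -0.5 0 0 0;0 0 -0.5 0 0 0;0 0 -0.5 0 0 0;0 0 -0.5 0 0 0;0 0 -0.5 0 0 0;0 0 0 0 0 0;0 0 0 0 0 0",
  grip=36,
)

```text
time_s: 9.7
tcp_pos: [0.4878, -0.1142, 0.1116]
ee_rot: [[-0.982, 0.189, -0.0], [0.189, 0.982, -0.0], [0.0, -0.0, -1.0]]
wrist_force: [1.1, -0.3, 0.1]
gripper_width: 0.415
gripper_force: 0.0
```

Request:
play_rows(
  commands="0 0 0 0 0 0;0 0 0 0 0 0;0.015 0.08 0 0 0 0;0.015 0.08 0 0 0 0;0 0 0 0 0 0;0 0 0 0 0 0",
  grip=28,
)

```text
time_s: 10.3
tcp_pos: [0.4888, -0.109, 0.1117]
ee_rot: [[-0.982, 0.189, 0.0], [0.189, 0.982, -0.0], [-0.0, -0.0, -1.0]]
wrist_force: [-0.2, 0.5, 0.1]
gripper_width: 0.325
gripper_force: 0.3
```

Request:
play_rows(
  commands="0.009 0.05 0 0 0 0;0 0 0 0 0 0;0 0 0 0 0 0",
)

```text
time_s: 10.6
tcp_pos: [0.4889, -0.1079, 0.1117]
ee_rot: [[-0.982, 0.189, -0.0], [0.189, 0.982, -0.001], [-0.0, -0.001, -1.0]]
wrist_force: [-0.3, -3.4, 1.6]
gripper_width: 0.319
gripper_force: 1.6
```

Request:
play_rows(
  commands="0.006 0.03 0 0 0 0;0 0 0 0 0 0;0 0 0 0 0 0",
)

```text
time_s: 10.9
tcp_pos: [0.4891, -0.1071, 0.1118]
ee_rot: [[-0.982, 0.189, -0.0], [0.189, 0.982, -0.001], [0.0, -0.001, -1.0]]
wrist_force: [-0.5, -5.2, 2.5]
gripper_width: 0.326
gripper_force: 2.6
```

Peg 2 is firm, so peg 1 should be loose; I'll check it the same way.

Request:
play_rows(
  commands="-0.02 -0.12 0 0 0 0;-0.02 -0.12 0 0 0 0;0 0 0 0 0 0;0 0 0.6 0 0 0;0 0 0.6 0 0 0;0 0 0.65 0 0 0;0 0 0.65 0 0 0;0.13 0.69 0 0 0 0;0.13 0.69 0 0 0 0;0.13 0.69 0 0 0 0;0.13 0.69 0 0 0 0;0 0 0 0 0 0;0 0 -0.5 0 0 0;0 0 -0.5 0 0 0;0 0 -0.5 0 0 0;0 0 -0.5 0 0 0;0 0 -0.5 0 0 0;0 0 0 0 0 0;0 0 0 0 0 0",
  grip=36,
)

```text
time_s: 12.8
tcp_pos: [0.5036, -0.0314, 0.1116]
ee_rot: [[-0.982, 0.189, -0.0], [0.189, 0.982, -0.0], [0.0, -0.0, -1.0]]
wrist_force: [0.7, 0.5, 0.2]
gripper_width: 0.414
gripper_force: 0.0
```

Request:
play_rows(
  commands="0 0 0 0 0 0;0 0 0 0 0 0;0.015 0.1 0 0 0 0;0.015 0.1 0 0 0 0;0 0 0 0 0 0;0 0 0 0 0 0",
  grip=28,
)

```text
time_s: 13.4
tcp_pos: [0.5045, -0.0249, 0.1117]
ee_rot: [[-0.982, 0.189, 0.0], [0.189, 0.982, -0.0], [-0.0, -0.0, -1.0]]
wrist_force: [-0.9, -0.9, 0.5]
gripper_width: 0.325
gripper_force: 0.2
```

Request:
play_rows(
  commands="0.009 0.05 0 0 0 0;0 0 0 0 0 0;0 0 0 0 0 0",
)

```text
time_s: 13.7
tcp_pos: [0.5047, -0.0235, 0.1115]
ee_rot: [[-0.982, 0.189, -0.0], [0.189, 0.982, 0.0], [0.0, -0.0, -1.0]]
wrist_force: [-0.6, -0.6, 1.0]
gripper_width: 0.323
gripper_force: 0.2
```

Request:
play_rows(
  commands="0.006 0.04 0 0 0 0;0 0 0 0 0 0;0 0 0 0 0 0",
)

```text
time_s: 14.0
tcp_pos: [0.5049, -0.0223, 0.1115]
ee_rot: [[-0.982, 0.189, -0.0], [0.189, 0.982, 0.0], [0.0, 0.0, -1.0]]
wrist_force: [0.0, -1.1, -0.4]
gripper_width: 0.323
gripper_force: 0.2
```

Request:
play_rows(
  commands="-0.03 -0.16 0 0 0 0;-0.03 -0.16 0 0 0 0;0 0 0 0 0 0;0 0 0 0 0 0",
)

```text
time_s: 14.4
tcp_pos: [0.5031, -0.0322, 0.1115]
ee_rot: [[-0.982, 0.19, 0.0], [0.19, 0.982, 0.0], [-0.0, 0.0, -1.0]]
wrist_force: [0.1, -0.6, 0.2]
gripper_width: 0.324
gripper_force: 0.0
```

Request:
play_rows(
  commands="0 0 0 0 0 0;0 0 0 0 0 0;0 0 0 0 0 0;0 0 0 0 0 0;0 0 0 0 0 0;0 0 0 0 0 0",
  grip=8,
)

```text
time_s: 15.0
tcp_pos: [0.5031, -0.0319, 0.1115]
ee_rot: [[-0.982, 0.189, -0.0], [0.189, 0.982, 0.0], [0.0, 0.0, -1.0]]
wrist_force: [0.6, 0.7, -1.0]
gripper_width: 0.196
gripper_force: 30.0
```

Request:
play_rows(
  commands="0 0 0.2 0 0 0;0 0 0.2 0 0 0;0 0 0.2 0 0 0;0 0 0 0 0 0",
)

```text
time_s: 15.4
tcp_pos: [0.5039, -0.0318, 0.1308]
ee_rot: [[-0.982, 0.189, 0.003], [0.189, 0.982, 0.0], [-0.002, 0.001, -1.0]]
wrist_force: [-0.1, -0.2, -0.7]
gripper_width: 0.194
gripper_force: 30.0
```

Request:
play_rows(
  commands="0 0 0.4 0 0 0;0 0 0.5 0 0 0;0 0 0.6 0 0 0;0 0 0.7 0 0 0;0 0 0.7 0 0 0;0 0 0.7 0 0 0;0 0 0.6 0 0 0;0 0 0.3 0 0 0;0 0 0 0 0 0",
)

```text
time_s: 16.3
tcp_pos: [0.5036, -0.0319, 0.2661]
ee_rot: [[-0.982, 0.189, 0.003], [0.189, 0.982, 0.001], [-0.003, 0.001, -1.0]]
wrist_force: [-0.8, 0.2, -0.1]
gripper_width: 0.196
gripper_force: 30.0
```

Run:
```python
from h import *
np.set_printoptions(precision=3,suppress=True)
P=cloud("top",np.load("top0.npy")); d=np.load("top0.npy")
for y in np.arange(.22,.43,.02):
    print(round(y,2),[(round(x,3),round(float(np.median(P[(abs(P[...,0]-x)<.012)&(abs(P[...,1]-y)<.01)&(P[...,2]<.1)&(d>0)][:,2])),3)) for x in np.arange(.42,.56,.025)])
p,_=cams.capture("side"); cv2.imwrite("pics/s2.png",p)
```

```text
0.22 [(np.float64(0.42), 0.002), (np.float64(0.445), 0.002), (np.float64(0.47), 0.002), (np.float64(0.495), 0.003), (np.float64(0.52), 0.002), (np.float64(0.545), 0.002)]
0.24 [(np.float64(0.42), 0.002), (np.float64(0.445), 0.003), (np.float64(0.47), 0.014), (np.float64(0.495), 0.014), (np.float64(0.52), 0.004), (np.float64(0.545), 0.002)]
0.26 [(np.float64(0.42), 0.002), (np.float64(0.445), 0.002), (np.float64(0.47), 0.023), (np.float64(0.495), 0.024), (np.float64(0.52), 0.004), (np.float64(0.545), 0.002)]
0.28 [(np.float64(0.42), 0.003), (np.float64(0.445), 0.003), (np.float64(0.47), 0.029), (np.float64(0.495), 0.031), (np.float64(0.52), 0.002), (np.float64(0.545), 0.003)]
0.3 [(np.float64(0.42), 0.002), (np.float64(0.445), 0.003), (np.float64(0.47), 0.03), (np.float64(0.495), 0.031), (np.float64(0.52), 0.002), (np.float64(0.545), 0.003)]
0.32 [(np.float64(0.42), 0.003), (np.float64(0.445), 0.003), (np.float64(0.47), 0.03), (np.float64(0.495), 0.03), (np.float64(0.52), 0.003), (np.float64(0.545), 0.002)]
0.34 [(np.float64(0.42), 0.002), (np.float64(0.445), 0.002), (np.float64(0.47), 0.03), (np.float64(0.495), 0.03), (np.float64(0.52), 0.002), (np.float64(0.545), 0.003)]
0.36 [(np.float64(0.42), 0.002), (np.float64(0.445), 0.003), (np.float64(0.47), 0.029), (np.float64(0.495), 0.029), (np.float64(0.52), 0.002), (np.float64(0.545), 0.003)]
0.38 [(np.float64(0.42), 0.002), (np.float64(0.445), 0.005), (np.float64(0.47), 0.017), (np.float64(0.495), 0.016), (np.float64(0.52), 0.003), (np.float64(0.545), 0.003)]
0.4 [(np.float64(0.42), 0.002), (np.float64(0.445), 0.002), (np.float64(0.47), 0.003), (np.float64(0.495), 0.002), (np.float64(0.52), 0.002), (np.float64(0.545), 0.003)]
0.42 [(np.float64(0.42), 0.033), (np.float64(0.445), 0.024), (np.float64(0.47), 0.023), (np.float64(0.495), 0.009), (np.float64(0.52), 0.004), (np.float64(0.545), 0.005)]
```

View pics/s2.png

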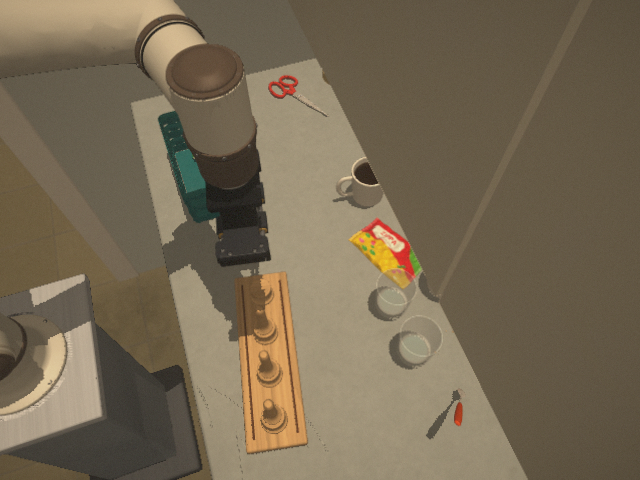

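Peg 1 hangs in the gripper at about (243,270), and the other three pegs are still upright. In the basket, the floor beside the packet is free at x≈0.43 and x≈0.53.

Request:
play_rows(
  commands="-0.153 0.5 0 0 0 0.085;-0.153 0.85 0 0 0 0.085;-0.153 0.9 0 0 0 0.085;-0.153 0.9 0 0 0 0.085;-0.153 0.9 0 0 0 0.085;-0.153 0.9 0 0 0 0.085;-0.153 0.9 0 0 0 0.085;-0.153 0.9 0 0 0 0.085;-0.153 0.9 0 0 0 0.085;-0.153 0.9 0 0 0 0.085;-0.153 0.9 0 0 0 0.085;-0.153 0.9 0 0 0 0.085;-0.153 0.9 0 0 0 0.085;-0.153 0.85 0 0 0 0.085;-0.153 0.5 0 0 0 0.085;0 0 0 0 0 0;0 0 0 0 0 0",
)

```text
time_s: 18.05
tcp_pos: [0.4338, 0.3456, 0.2637]
ee_rot: [[-1.0, -0.001, -0.001], [-0.001, 1.0, -0.002], [0.001, -0.002, -1.0]]
wrist_force: [0.1, -0.4, -0.9]
gripper_width: 0.198
gripper_force: 30.0
```

Request:
play_rows(
  commands="0 0 -0.7 0 0 0;0 0 -0.7 0 0 0;0 0 -0.7 0 0 0;0 0 -0.7 0 0 0;0 0 -0.7 0 0 0;0 0 -0.7 0 0 0;0 0 -0.6 0.4 0 0;0 0 -0.3 0.5 0 0;0 0 -0.2 0.5 0 0;0 0 0 0 0 0;0 0 0 0 0 0",
)

```text
time_s: 19.15
tcp_pos: [0.435, 0.3452, 0.1061]
ee_rot: [[-1.0, 0.0, 0.001], [0.0, 0.978, 0.207], [-0.001, 0.207, -0.978]]
wrist_force: [0.8, 0.2, -1.3]
gripper_width: 0.196
gripper_force: 30.0
```

Request:
play_rows(
  commands="0 0 -0.2 0 0 0;0 0 -0.2 0 0 0;0 0 -0.1 0 0 0;0 0 0 0 0 0",
)

```text
time_s: 19.55
tcp_pos: [0.4338, 0.346, 0.0897]
ee_rot: [[-1.0, -0.001, -0.001], [-0.002, 0.978, 0.207], [0.001, 0.207, -0.978]]
wrist_force: [0.3, -0.3, -0.6]
gripper_width: 0.196
gripper_force: 30.0
```

Request:
play_rows(
  commands="0 0 0 0 0 0;0 0 0 0 0 0;0 0 0 0 0 0;0 0 0 0 0 0;0 0 0 0 0 0",
  grip=40,
)

```text
time_s: 20.05
tcp_pos: [0.4343, 0.3461, 0.0908]
ee_rot: [[-1.0, -0.001, 0.0], [-0.001, 0.978, 0.209], [-0.001, 0.209, -0.978]]
wrist_force: [0.2, 0.8, -0.1]
gripper_width: 0.445
gripper_force: 0.1
```

Request:
play_rows(
  commands="0 0 0.2 0 0 0;0 0 0.3 0 0 0;0 0 0.3 0 0 0;0 0 0.4 0 0 0;0 0 0.5 -0.4 0 0;0 0 0.6 -0.5 0 0;0 0 0.6 -0.5 0 0;0 0 0.7 0 0 0;0 0 0.7 0 0 0;0 -0.8 0.4 0 0 0;0 -0.9 0 0 0 0;0 -0.9 0 0 0 0;0 -0.9 0 0 0 0;0 -0.9 0 0 0 0;0 -0.9 0 0 0 0;0 -0.9 0 0 0 0;0 -0.9 0 0 0 0;0 -0.9 0 0 0 0;0 0 0 0 0 0",
)

```text
time_s: 21.95
tcp_pos: [0.4338, 0.1039, 0.2327]
ee_rot: [[-1.0, 0.002, 0.001], [0.002, 1.0, 0.0], [-0.001, 0.0, -1.0]]
wrist_force: [0.2, -0.9, 0.2]
gripper_width: 0.462
gripper_force: 0.0
```

Run:
```python
from station import r,cams
import cv2,numpy as np
p,_=cams.capture("side"); q,_=cams.capture("top")
cv2.imwrite("pics/c3.png",np.hstack([cv2.resize(p[80:460,130:330],None,fx=1.5,fy=1.5),cv2.resize(q[230:420,130:330],None,fx=2,fy=3)]));
```

```text
(no output)
```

View pics/c3.png

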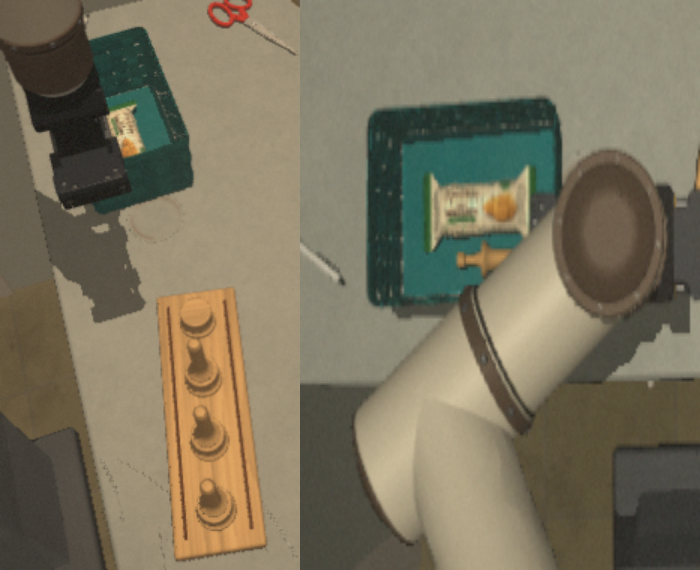

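Peg 1 lies on the basket floor beside the packet, and its cup is empty. Next is peg 4.

Request:
play_rows(
  commands="0.05 -0.5 0 0 0 -0.085;0.05 -0.85 0 0 0 -0.085;0.05 -0.9 0 0 0 -0.085;0.05 -0.9 0 0 0 -0.085;0.05 -0.9 0 0 0 -0.085;0.05 -0.9 0 0 0 -0.085;0.05 -0.9 0 0 0 -0.085;0.05 -0.9 0 0 0 -0.085;0.05 -0.9 0 0 0 -0.085;0.05 -0.9 0 0 0 -0.085;0.05 -0.9 0 0 0 -0.085;0.05 -0.9 0 0 0 -0.085;0.05 -0.9 0 0 0 -0.085;0.06 -0.87 0 0 0 -0.085;0.06 -0.55 0 0 0 -0.085;0 0 0 0 0 0;0 0 0 0 0 0",
)

```text
time_s: 23.75
tcp_pos: [0.4578, -0.2735, 0.2315]
ee_rot: [[-0.982, 0.189, -0.0], [0.189, 0.982, 0.0], [0.0, 0.0, -1.0]]
wrist_force: [0.9, 0.8, 0.2]
gripper_width: 0.461
gripper_force: 0.0
```

Request:
play_rows(
  commands="-0.03 -0.18 0 0 0 0;0 0 -0.6 0 0 0;0 0 -0.6 0 0 0;0 0 -0.6 0 0 0;0 0 -0.6 0 0 0;0 0 -0.6 0 0 0;0 0 -0.5 0 0 0;0 0 -0.5 0 0 0;0 0 0 0 0 0;0 0 0 0 0 0",
)

```text
time_s: 24.75
tcp_pos: [0.4568, -0.2792, 0.112]
ee_rot: [[-0.982, 0.188, 0.0], [0.188, 0.982, -0.0], [-0.0, -0.0, -1.0]]
wrist_force: [-0.0, 0.8, -0.1]
gripper_width: 0.461
gripper_force: 0.0
```

Request:
play_rows(
  commands="0 0 0 0 0 0;0 0 0 0 0 0;0 0 0 0 0 0;0 0 0 0 0 0;0 0 0 0 0 0;0 0 0 0 0 0;0 0 0 0 0 0",
  grip=8,
)

```text
time_s: 25.45
tcp_pos: [0.4567, -0.2795, 0.1119]
ee_rot: [[-0.982, 0.189, 0.001], [0.189, 0.982, -0.0], [-0.001, -0.0, -1.0]]
wrist_force: [-0.1, 0.9, 2.3]
gripper_width: 0.202
gripper_force: 30.0
```

Request:
play_rows(
  commands="0 0 0.2 0 0 0;0 0 0.2 0 0 0;0 0 0.2 0 0 0;0 0 0 0 0 0",
)

```text
time_s: 25.85
tcp_pos: [0.4571, -0.2797, 0.1307]
ee_rot: [[-0.982, 0.189, 0.002], [0.189, 0.982, -0.001], [-0.002, -0.0, -1.0]]
wrist_force: [-0.1, 0.1, -1.4]
gripper_width: 0.196
gripper_force: 30.0
```

Request:
play_rows(
  commands="0 0 0.4 0 0 0;0 0 0.6 0 0 0;0 0 0.7 0 0 0;0 0 0.7 0 0 0;0 0 0.7 0 0 0;0 0 0.7 0 0 0;0 0 0.7 0 0 0;0 0 0.5 0 0 0;0 0 0.3 0 0 0;0 0 0 0 0 0",
)

```text
time_s: 26.85
tcp_pos: [0.4569, -0.2796, 0.2901]
ee_rot: [[-0.982, 0.189, 0.003], [0.189, 0.982, -0.001], [-0.003, -0.0, -1.0]]
wrist_force: [0.8, -0.4, -1.9]
gripper_width: 0.197
gripper_force: 30.0
```

Request:
play_rows(
  commands="0.1 0.5 0 0 0 0.06;0.1 0.85 0 0 0 0.06;0.1 0.9 0 0 0 0.06;0.1 0.9 0 0 0 0.06;0.1 0.9 0 0 0 0.06;0.1 0.9 0 0 0 0.06;0.1 0.9 0 0 0 0.06;0.1 0.9 0 0 0 0.06;0.1 0.9 0 0 0 0.06;0.1 0.9 0 0 0 0.06;0.1 0.9 0 0 0 0.06;0.1 0.9 0 0 0 0.06;0.1 0.9 0 0 0 0.06;0.1 0.9 0 0 0 0.06;0.1 0.9 0 0 0 0.06;0.1 0.9 0 0 0 0.06;0.1 0.9 0 0 0 0.06;0.1 0.9 0 0 0 0.06;0.1 0.9 0 0 0 0.06;0.1 0.9 0 0 0 0.06",
)

```text
time_s: 28.85
tcp_pos: [0.5159, 0.2479, 0.2872]
ee_rot: [[-1.0, 0.01, -0.002], [0.01, 1.0, -0.001], [0.002, -0.001, -1.0]]
wrist_force: [0.1, 0.0, -1.1]
gripper_width: 0.199
gripper_force: 30.0
```

Request:
play_rows(
  commands="0.1 0.9 0 0 0 0.06;0.1 0.9 0 0 0 0.06;0.1 0.9 0 0 0 0.06;0.1 0.6 0 0 0 0.06;0 0 0 0 0 0;0 0 0 0 0 0",
)

```text
time_s: 29.45
tcp_pos: [0.5279, 0.3458, 0.2871]
ee_rot: [[-1.0, -0.026, -0.002], [-0.026, 1.0, -0.002], [0.002, -0.002, -1.0]]
wrist_force: [0.0, -1.2, -1.7]
gripper_width: 0.197
gripper_force: 30.0
```

Request:
play_rows(
  commands="0.07 0 -0.6 0 0 0;0 0 -0.7 0 0 0;0 0 -0.7 0 0 0;0 0 -0.7 0 0 0;0 0 -0.7 0 0 0;0 0 -0.7 0 0 0;0 0 -0.7 0 0 0;0 0 -0.6 0.4 0 0;0 0 -0.4 0.5 0 0;0 0 -0.3 0.5 0 0;0 0 -0.2 0 0 0;0 0 0 0 0 0",
)

```text
time_s: 30.65
tcp_pos: [0.5305, 0.3446, 0.099]
ee_rot: [[-1.0, -0.024, -0.001], [-0.024, 0.978, 0.206], [-0.004, 0.206, -0.979]]
wrist_force: [0.9, 0.7, -0.4]
gripper_width: 0.195
gripper_force: 30.0
```

Request:
play_rows(
  commands="0 0 -0.2 0 0 0;0 0 -0.1 0 0 0;0 0 0 0 0 0",
)

```text
time_s: 30.95
tcp_pos: [0.5301, 0.3463, 0.09]
ee_rot: [[-1.0, -0.026, -0.001], [-0.026, 0.978, 0.207], [-0.005, 0.207, -0.978]]
wrist_force: [-0.1, 0.3, -0.1]
gripper_width: 0.2
gripper_force: 30.0
```

Request:
play_rows(
  commands="0 0 0 0 0 0;0 0 0 0 0 0;0 0 0 0 0 0;0 0 0 0 0 0;0 0 0 0 0 0",
  grip=40,
)

```text
time_s: 31.45
tcp_pos: [0.5306, 0.3461, 0.0907]
ee_rot: [[-1.0, -0.026, 0.0], [-0.025, 0.978, 0.209], [-0.006, 0.209, -0.978]]
wrist_force: [0.0, -0.0, -0.4]
gripper_width: 0.45
gripper_force: 0.0
```

Request:
play_rows(
  commands="0 0 0.2 0 0 0;0 0 0.3 0 0 0;0 0 0.3 0 0 0;0 0 0.4 0 0 0;0 0 0.5 -0.4 0 0;0 0 0.6 -0.5 0 0;0 0 0.7 -0.5 0 0;0 0 0.7 0 0 0;0 0 0.7 0 0 0;-0.3 -0.8 0.4 0 0 0;-0.3 -0.9 0 0 0 0;-0.3 -0.9 0 0 0 0;-0.3 -0.9 0 0 0 0;-0.3 -0.9 0 0 0 0;-0.3 -0.9 0 0 0 0;-0.3 -0.9 0 0 0 0;-0.3 -0.9 0 0 0 0;-0.3 -0.9 0 0 0 0;0 0 0 0 0 0",
)

```text
time_s: 33.35
tcp_pos: [0.4484, 0.1038, 0.2359]
ee_rot: [[-1.0, -0.023, 0.001], [-0.023, 1.0, 0.001], [-0.001, 0.001, -1.0]]
wrist_force: [1.0, 1.2, 0.8]
gripper_width: 0.466
gripper_force: 0.0
```

Run:
```python
from station import r,cams
import cv2,numpy as np
p,_=cams.capture("side"); q,_=cams.capture("top")
cv2.imwrite("pics/c4.png",np.hstack([cv2.resize(p[80:460,130:330],None,fx=1.5,fy=1.5),cv2.resize(q[230:420,130:330],None,fx=2,fy=3)]));
```

```text
(no output)
```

View pics/c4.png

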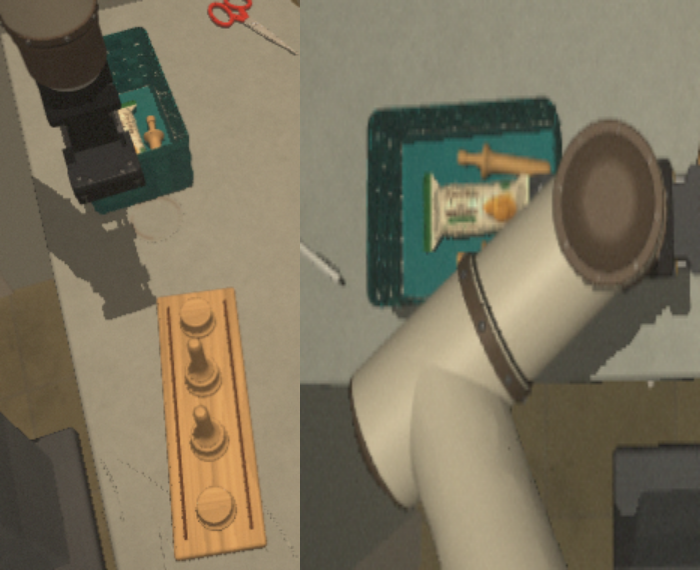

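Both loose pegs lie in the basket at about (500,160) and (470,255) in the right-hand crop. The two firm pegs stand straight in the stand, and the gripper is clear of everything.

```bash
python3 -c "
from station import r
print(r.finish_job())"
```

```text
the job is handed in; nothing more can be done
None
```

Pegs 1 and 4 were the loose ones; both are now lying in the basket, firm pegs 2 and 3 still stand straight in the stand, the arm went nowhere near the glasses and mug, and I handed the job in at about 33 s.

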